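# Unload the cold kiln hearth

## Robot

A 6-joint arm with a two-finger parallel gripper is mounted at the origin on the work surface. World frame = base frame: x ahead of the robot, y to its left, z up, the work surface at z = 0. Lengths are in m, angles in rad, forces in N, time in s.
With the tool pointing down it reaches from about 0.275 to 0.875 m from the base axis. Payload 12.5 kg.
Tool frame: the origin (TCP) lies at the very end of the fingers, on their centre line; the grasp point (between the pads) lies 19 mm behind it; z points along the fingers, y is the line along which they close (so a half turn about z gives the same grasp; the last joint's range is limited). The gripper opens to 85 mm and grips with 20 to 120 N. Pads are 22 mm wide; open, the fingers measure 114 mm over their backs; the gripper's body (76 mm by 85 mm) begins 54 mm behind the grasp point. The pads swing forward as they close: fully open they stand 13 mm farther back than shut.
Start: joints at [1.149, 0.351, 1.652, -0, 1.139, -0.085], TCP at [0.182, 0.519, 0.201] pointing down, gripper open.
Joint ranges: [-2.75, 2.75], [-0.79, 2.1], [0.01, 2.65], [-1.57, 4.71], [0.07, 3.14], [-2.87, 2.87]. Speed limits (rad/s): [2.22, 2.22, 2.79, 3.14, 3.14, 3.14].

## Interface

Orientations are given as a 3x3 rotation matrix whose columns are the frame's x, y, z axes.
In Python, from bench import manip gives the robot as it stands. Calls block until the motion is done:
- manip.move_ptp(position, orientation): joint-space move of the TCP to a pose.
- manip.move_l(position, attitude=None, max_speed=0.15): straight line of the TCP; attitude=None keeps the orientation; max_speed is the mean speed in m/s.
- manip.move_j(angles): joint-space move.
- manip.set_gripper(opening, effort=None): opening from 0.0 (shut) to 1.0 (fully open); effort is the grip in N (None keeps the last); returns when the fingers have stopped.
- manip.dwell(seconds).
- manip.inverse_kinematics(position, orientation): joint angles nearest the present ones, or None.
- manip.grab_frame(name): name is "scene" or "top" or "wrist"; returns (picture, depth): 400x640x3 uint8, red, green, blue; 400x640 float32, m along the optical axis (not along the pixel's ray), 0 where there is no reading.
- manip.get_calibration(name): a dict with "camera_matrix" (3x3 intrinsics, pixels), "R" (3x3) and "t" (3): a world point X has camera coordinates R X + t. Camera axes: x right, y down, z forward; pixel columns grow to the right and rows downward; lengths in m; the calibration is good to about 2 mm. The wrist camera is an equidistant fisheye: a pixel r from the principal point sees the ray r / f radians off the axis. A picture is of the moment at which its call begins: read the wrist's pose just before it. get_calibration takes no time and is no camera call; for the wrist camera it gives the pose at the moment of the call.
A pose or a line that the arm cannot do raises manip.Unreachable and nothing moves.
- manip.sign_off(): hands the job in; it is judged then, once.
Trained networks look in the newest picture that a camera, given by its name, has taken for a name from the list of things; names that differ only in an ending like _2 or _b are one class to them, and where a whole thing is asked for, a point or a joint stands for the part that bears it (a point fixed in the world has none). Each returns a list of dicts, best first, with "confidence" (0 to 1); they miss things now and then, are a little off and sometimes report something else, mostly with a low value. They report only what shows in the picture. A call takes as long as a camera call. They do not tell look-alikes from the thing itself.
- manip.look_for(camera, name): "at" ([x, y, z] in m, in world coordinates, good to about 4 mm: the middle of the surface that is visible of it).
Readings, each from a call of its own:
- manip.current_time(): time.
- manip.current_qpos(): joint angles.
- manip.current_joint_vel(): joint speeds.
- manip.current_joint_torque(): joint torques, N m.
- manip.current_ee_pos(): TCP position.
- manip.current_tcp_rot(): TCP orientation.
- manip.current_force(): force on the tool from outside, world axes, zero at the start.
- manip.current_ft_torque(): the same for the moment, N m.
- manip.current_grip_width(): opening from 0.0 (shut) to 1.0 (fully open).
- manip.current_grip_force(): force on a finger pad.
Only numpy, scipy, OpenCV 4.12 (cv2) and the standard library are available. Lean on these libraries where they do the work, as an engineer would, in place of code of your own. Each camera call takes 0.05 s, during which the arm holds its last target. There are 200 camera calls.

## Task

The kiln load has cooled: take the stack on the hearth slab apart from the top down. Pack the blue and the amber tealight holder each down in the carton with the cut-out of its own shape (upright all the way and never dropped); after both are packed lay the kiln shelf level and centred across both battens of its wooden rest, and after that stand the two firebrick props upright in the green tray, one in each compartment. Do not disturb the blown flask on its cork ring.

Things in the scene. Friction and masses are not known exactly. Their poses are not given: they have to be found in the camera images.
- blue_holder: (All sizes in mm.) Opaque cobalt-blue cast-glass tealight holder, round: 56 diameter, 42 high, open well in the top (wall 8), about 160 g. At the start it stands on the kiln shelf (its underside 91 above the bench), beside the amber one, 86 between centres along the shelf. Origin: centre of its underside, z up.
- amber_holder: Opaque amber (orange) cast-glass tealight holder, square: 52 x 52, 42 high, round well 36 wide in the top, about 170 g. Stands on the kiln shelf beside the blue one (either may be at either end), with sides within about 0.25 rad of the shelf's. Origin: centre of its underside; x and y square to its sides, z up.
- shelf: Kiln shelf: flat brown cordierite plate with white-washed top, 60 along its x, 170 along its y (long), 12 thick, about 250 g. At the start it bridges the two props, underside 79 above the bench (45 above the slab), free underneath over the middle 90 of its length. Origin: centre of its underside, z up.
- prop_a: Kiln prop: buff firebrick bar 90 along its x (long), 32 along its y, 45 high, about 110 g, two drilled dimples in the top. At the start it stands on the pale hearth slab (34 above the bench) across and under the shelf near one end, sticking out about 15 on both sides of the shelf; the props' centres are 130 apart. Origin: centre of its underside, z up.
- prop_b: The second kiln prop, the same as prop_a, under the shelf's other end. The props are alike: either may go in either compartment.
- round_carton: Fixed open cardboard carton, 122 x 122, 30 high, flaps folded out on its x sides; white insert with its top at 28 and one ROUND cut-out 76 wide in the middle, its dark floor 14 above the bench. The round blue holder goes in it. Origin: centre of its underside.
- square_carton: Fixed carton like the other, but with a SQUARE cut-out 72 x 72 (sides along its x and y), dark floor 14 above the bench, insert top at 28. The square amber holder goes in it. Origin: centre of its underside.
- shelf_rest: Fixed rest for the kiln shelf: plywood board 110 (x) x 150 (y) x 9 with two felt-topped wooden battens that run along its x, 30 wide, at y = +50 and -50, tops 31 above the bench (22 of free height between them above the board). The shelf lies across both battens, its long axis along the rest's y, either way round. Origin: centre of its underside.
- prop_tray: Fixed green steel tray 122 (x) x 130 (y), rim 20 above the bench, floor 4 above the bench; one divider wall along its x at y = 0 makes two compartments 114 (x) x 59 (y), centred at y = +31.5 and -31.5. A prop stands in each with its long side along x. Origin: centre of its underside.
- flask: Bystander: blown pale-green glass bulb flask, 72 wide, 132 high with its neck, on a cork ring 84 wide, beyond the slab. Leave it alone. Origin: centre of the ring's underside.
There are look-alikes about, which are no part of the job. Leave any pink or red look-alike of the round_carton alone.

How it is judged:
On the way, in this order (a step that is already met when the one before it is completed fails the run):
1. both glass holders are packed in their own cartons and let go (horizontal distance between blue_holder and round_carton below 0.015 m and z of blue_holder in the frame of round_carton below 0.019 m and angle between each of blue_holder, amber_holder's own z axis and vertical below 0.1 rad and linear speed of each of blue_holder, amber_holder below 0.03 m/s and horizontal distance between amber_holder and square_carton below 0.015 m and z of amber_holder in the frame of square_carton below 0.019 m and contact force between the fingers and blue_holder below 0.05 N and contact force between the fingers and amber_holder below 0.05 N), for 0.2 s.
2. then the kiln shelf lies across both battens of its rest, let go (horizontal distance between shelf and shelf_rest below 0.015 m and z of shelf in the frame of shelf_rest between 0.026 and 0.036 m and angle between the y axis of shelf and the y axis of shelf_rest, either way round below 0.2 rad and angle between shelf's own z axis and vertical below 0.06 rad and linear speed of shelf below 0.03 m/s and contact force between the fingers and shelf below 0.05 N), for 0.2 s.
3. then both props stand in the tray, one in each compartment, let go (horizontal distance between each of prop_a, prop_b and prop_tray below 0.052 m and z of each of prop_a, prop_b in the frame of prop_tray below 0.009 m and angle between each of prop_a, prop_b's own z axis and vertical below 0.1 rad and linear speed of each of prop_a, prop_b below 0.03 m/s and contact force between the fingers and prop_a below 0.05 N and contact force between the fingers and prop_b below 0.05 N), for 0.2 s.
At the end, for the whole second after the job is handed in: Blue holder on the floor of the round cut-out, amber one on that of the square (middle within 15 mm, upright); shelf level on both battens, within 15 mm of centre and 0.2 rad of square; one prop upright on the tray floor in each compartment; all let go and at rest (horizontal distance between blue_holder and round_carton below 0.015 m and z of blue_holder in the frame of round_carton below 0.019 m and angle between each of blue_holder, amber_holder, prop_a, prop_b's own z axis and vertical below 0.1 rad and linear speed of each of blue_holder, amber_holder, shelf, prop_a, prop_b below 0.03 m/s and horizontal distance between amber_holder and square_carton below 0.015 m and z of amber_holder in the frame of square_carton below 0.019 m and horizontal distance between shelf and shelf_rest below 0.015 m and z of shelf in the frame of shelf_rest between 0.026 and 0.036 m and angle between the y axis of shelf and the y axis of shelf_rest, either way round below 0.2 rad and angle between shelf's own z axis and vertical below 0.06 rad and horizontal distance between each of prop_a, prop_b and prop_tray below 0.052 m and z of each of prop_a, prop_b in the frame of prop_tray below 0.009 m); the robot touches nothing.
It fails at once if a glass holder is tipped more than 35 degrees (angle between any of blue_holder, amber_holder's own z axis and vertical above 0.61 rad).
It fails at once if a glass holder falls freely (from more than about 30 mm) ((linear speed of blue_holder above 0.75 m/s and contact force between the fingers and blue_holder below 0.05 N) or (linear speed of amber_holder above 0.75 m/s and contact force between the fingers and amber_holder below 0.05 N)).
It fails at once if the flask is disturbed (moved 25 mm or tipped) (distance of flask from where it was at the start of the episode above 0.025 m or angle between flask's own z axis and vertical above 0.3 rad).
It also fails if it takes over 144 s, if anything falls off the work surface, if the arm or the gripper's body presses on something with over 40 N, if the wrist force passes 120 N, or if a joint passes its speed limit or range.

## Working session

There is one attempt and no reset: what is moved stays moved. The work goes in short steps, each a Python script; the robot and the scene stay as the last script left them, time stands still between calls to the robot, and variables do not carry over. Pictures are saved under pics/ and viewed, at most 14 in all, crops included, and the job is handed in when it is done.

```bash
mkdir -p pics; ls
cat > h.py <<'E'
import numpy as np, cv2
from bench import manip
def snap(cam,fn=None):
    cal=manip.get_calibration(cam); p,d=manip.grab_frame(cam)
    if fn: cv2.imwrite('pics/'+fn,p[:,:,::-1])
    return p,d,cal
def cloud(d,cal):
    K=cal["camera_matrix"];R=np.array(cal["R"]);t=np.array(cal["t"])
    v,u=np.indices(d.shape)
    P=np.stack([(u-K[0][2])/K[0][0]*d,(v-K[1][2])/K[1][1]*d,d],-1)
    W=(P-t)@R
    W[d<=0]=np.nan
    return W
def down(a):  # tool pointing down, closing axis (y) at angle a in world
    y=np.array([np.cos(a),np.sin(a),0]);z=np.array([0,0,-1.]);x=np.cross(y,z)
    return np.column_stack([x,y,z])
E
python3 - <<'E'
from h import *
for c in("scene","top"):
    p,d,cal=snap(c,c+'.png'); np.savez(c+'.npz',p=p,d=d,**cal); W=cloud(d,cal)
    print(c,np.round(cal["R"],2).tolist(),np.round(cal["t"],2),cal["camera_matrix"][0][0], np.nanmin(d))
print(manip.current_time(),manip.current_tcp_rot().round(2))
for n in "blue_holder amber_holder shelf prop_a round_carton square_carton shelf_rest prop_tray flask".split():
    print(n,[(np.round(r["at"],3).tolist(),round(r["confidence"],2)) for r in manip.look_for("top",n)])
E
```

```text
pics
scene [[-0.85, 0.53, 0.01], [0.42, 0.68, -0.61], [-0.33, -0.51, -0.79]] [ 0.54 -0.12  1.41] 412.9662806232524 0.0
top [[-0.01, -1.0, 0.01], [-0.98, 0.01, -0.18], [0.18, -0.01, -0.98]] [-0.12  0.58  1.48] 473.76317265759957 0.0
0.1 [[-0.94  0.33 -0.  ]
 [ 0.33  0.94 -0.  ]
 [ 0.   -0.   -1.  ]]
blue_holder [([0.538, 0.059, 0.117], 0.82), ([0.344, -0.296, 0.027], 0.25)]
amber_holder [([0.548, -0.028, 0.13], 0.67)]
shelf [([0.52, 0.02, 0.091], 0.69)]
prop_a [([0.508, -0.053, 0.078], 0.62), ([0.5, 0.084, 0.078], 0.44), ([0.547, -0.03, 0.128], 0.28)]
round_carton [([0.754, -0.375, 0.03], 0.85), ([0.513, -0.408, 0.028], 0.65), ([0.517, -0.651, 0.028], 0.57), ([0.501, 0.082, 0.079], 0.36)]
square_carton [([0.345, -0.295, 0.03], 0.91)]
shelf_rest [([0.515, 0.413, 0.007], 0.8)]
prop_tray [([0.346, 0.309, 0.002], 0.95)]
flask [([0.769, 0.102, 0.067], 0.56)]
```

View pics/top.png

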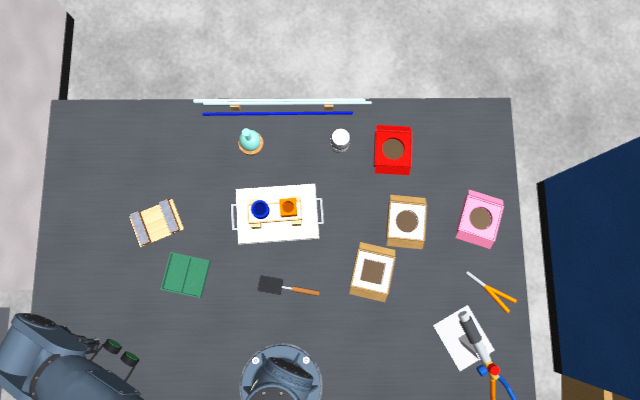

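View pics/scene.png

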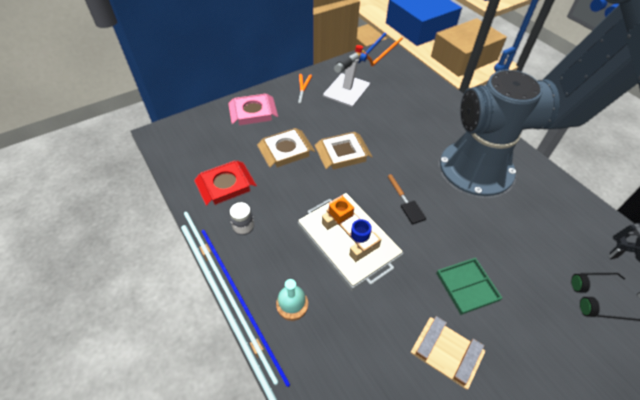

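Candidates for the round carton in the top view: brown with round hole (407,222), red (393,150), pink (480,218). I choose the brown one. The square-hole carton is the only one, at (373,272). The blue holder is at (260,209), with blue rod and grey cup look-alikes at (278,114) and (340,140). The amber holder is at (289,207), the tray at (186,275), the rest at (157,222) and the flask at (250,141).

Run:
```python
from h import *
z=np.load('top.npz'); p=z['p']
a=cv2.resize(p[180:305,225:325],None,fx=4,fy=4,interpolation=cv2.INTER_CUBIC)
b=cv2.resize(p[180:305,345:435],None,fx=4,fy=4,interpolation=cv2.INTER_CUBIC)
cv2.imwrite('pics/crop1.png',np.hstack([a,b])[:,:,::-1])
c=cv2.resize(p[190:305,125:215],None,fx=4,fy=4,interpolation=cv2.INTER_CUBIC)
W=cloud(z['d'],z); hsv=cv2.cvtColor(p,cv2.COLOR_RGB2HSV)
K=z['camera_matrix'];R=z['R'];t=z['t'];C=-R.T@t
def plane(uv,h):
    r=np.c_[(uv[:,0]-K[0,2])/K[0,0],(uv[:,1]-K[1,2])/K[1,1],np.ones(len(uv))]@R
    s=(h-C[2])/r[:,2]; return C+s[:,None]*r
def rect(m,h,n,roi):
    mm=np.zeros_like(m,np.uint8); u0,v0,u1,v1=roi; mm[v0:v1,u0:u1]=m[v0:v1,u0:u1]
    cs,_=cv2.findContours(mm,cv2.RETR_EXTERNAL,cv2.CHAIN_APPROX_NONE); c=max(cs,key=cv2.contourArea)
    X=plane(c[:,0].astype(float),h)[:,:2]
    r=cv2.minAreaRect((X*1000).astype(np.float32)); M=cv2.moments((X*1e4).astype(np.float32).reshape(-1,1,2))
    print(n,'rect',np.round(r[0],1),np.round(r[1],1),round(r[2],1),'cent',round(M['m10']/M['m00']/10,1),round(M['m01']/M['m00']/10,1))
H,S,V=[hsv[...,i].astype(int) for i in range(3)]; Z=W[...,2]
print('C',C)
rect((S<60)&(V>150),.028,'round insert',(380,190,435,255))
rect((S<60)&(V>150),.028,'square insert',(345,240,400,305))
rect((H>110)&(H<130)&(S>150)&(Z>.123),.133,'blue',(240,190,275,225))
rect((H>5)&(H<25)&(S>180)&(Z>.123),.133,'amber',(272,190,305,222))
rect((H>60)&(H<90)&(S>100),.020,'tray',(150,240,220,305))
rect(((V>100))&(Z<.05)&(Z>.004),.009,'rest board',(120,190,195,255))
rect((Z>.025)&(Z<.04),.031,'batten',(120,190,195,255))
rect((Z>.070),.091,'stack',(235,180,320,240))
rect((Z>.085)&(Z<.098),.091,'shelf',(235,180,320,240))
for n,m in(('prop1',(0,1)),):
    q=(Z>.070)&(Z<.084); cs,_,st,ce=cv2.connectedComponentsWithStats(q[180:245,235:320].astype(np.uint8))
    for i in range(1,cs): 
        if st[i,4]>8: print('prop bit',st[i],plane((ce[i]+[235,180])[None],.079).round(4))
print('slab z',np.nanmedian(Z[225:237,240:300]))
```

```text
C [ 0.31140465 -0.10285496  1.56212205]
round insert rect [ 511.6 -409. ] [114.3 113.1] 83.7 cent 511.5 -409.1
square insert rect [ 349.2 -292.5] [113.8 113.1] 76.5 cent 349.2 -292.6
blue rect [538.6  60.6] [52.7 49.4] 44.8 cent 538.4 59.7
amber rect [544.7 -25.7] [51.5 50.1] 5.5 cent 544.9 -26.6
tray rect [345.1 308.2] [132.7 121.7] 77.5 cent 345.2 308.0
rest board rect [519.5 416.6] [130.6 172.2] 21.0 cent 517.2 415.1
batten rect [496.6 458.7] [111.2  33.5] 23.0 cent 496.2 459.8
stack rect [536.3  19.2] [ 90.6 169.6] 3.6 cent 537.4 18.5
shelf rect [534.3  19. ] [ 62.9 169.5] 2.6 cent 527.5 18.7
prop bit [55 16 10  5 30] [[ 0.5822 -0.0489  0.079 ]]
prop bit [14 19 10  6 30] [[0.5734 0.0909 0.079 ]]
prop bit [56 40 10  5 42] [[ 0.5033 -0.0479  0.079 ]]
prop bit [15 43 10  5 40] [[0.4952 0.081  0.079 ]]
slab z 0.03425687640948378
```

View pics/crop1.png

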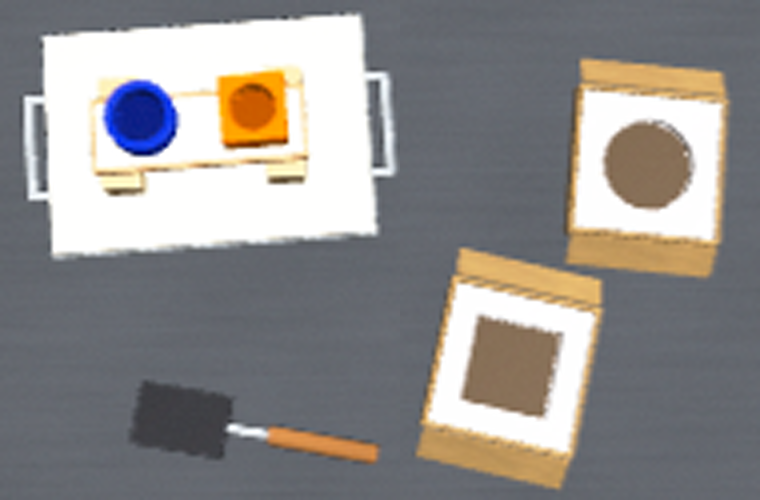

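The crop shows white-insert cartons in plain cardboard: round hole centred near (648,165) and square hole near (513,367) in the crop. The blue–amber spacing measures 86 mm, matching the description. I'll start with blue.

```bash
cat >> h.py <<'E'
def best(pos,a):
    """down orientation at angle a (mod pi) with the smaller last-joint value"""
    c=[(abs(q[5]),b) for b in(a,a+np.pi) for q in[manip.inverse_kinematics(pos,down(b))] if q is not None]
    return down(min(c)[1])
def pick(x,y,z,a,opening=1.0,effort=40,up=.25,lift=None):
    R=best([x,y,up],a); manip.set_gripper(opening,effort); manip.move_ptp([x,y,up],R); manip.move_l([x,y,z],max_speed=.12)
    manip.set_gripper(0.0,effort); print('grip',manip.current_grip_width(),manip.current_grip_force())
    manip.move_l([x,y,lift or up],max_speed=.1); print('held',manip.current_grip_width(),manip.current_grip_force(),manip.current_time())
def place(x,y,z,a,opening=1.0,up=.25,near=.03):
    R=best([x,y,up],a); manip.move_ptp([x,y,up],R); manip.move_l([x,y,z+near],max_speed=.15); manip.move_l([x,y,z],max_speed=.03)
    print('F',manip.current_force().round(1)); manip.set_gripper(opening); manip.move_l([x,y,up],max_speed=.15); print(manip.current_time())
E
python3 - <<'E'
from h import *
pick(.5385,.060,.105,np.radians(4))
p,d,cal=snap('wrist','w1.png')
place(.5116,-.409,.014+.0155,np.radians(84),opening=.95)
snap('wrist','w2.png')
E
```

```text
grip -0.0009430038470133225 0.0
held -0.004349620413853038 0.0 6.5833
F [-0.8  0.8 -0. ]
13.2833
```

Run:
```python
from h import *
p,d,cal=snap('top'); np.savez('top2.npz',p=p,d=d,**cal)
a=cv2.resize(p[180:245,225:325],None,fx=4,fy=4,interpolation=cv2.INTER_CUBIC)
w=cv2.imread('pics/w1.png')[:,:,::-1]
cv2.imwrite('pics/c2.png',np.vstack([a,cv2.resize(w,(400,250))])[:,:,::-1])
print([(np.round(r["at"],3).tolist(),round(r["confidence"],2)) for r in manip.look_for("top","blue_holder")])
```

```text
[]
```

View pics/c2.png

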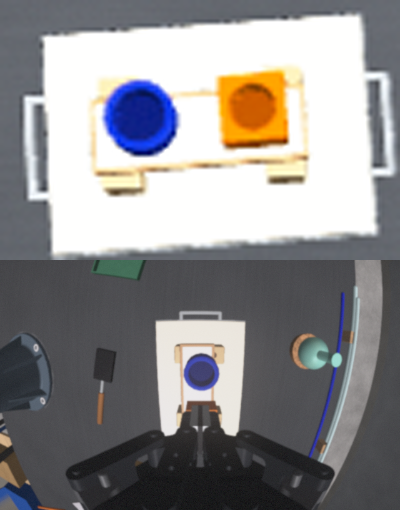

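Run:
```python
from h import *
manip.set_gripper(1.0)
R=best([.5385,.06,.25],np.radians(4)); print(R.round(2))
manip.move_ptp([.5385,.06,.25],R)
print(manip.current_ee_pos(),manip.current_tcp_rot().round(3),manip.current_qpos().round(3),manip.current_grip_width())
manip.move_l([.5385,.06,.105],max_speed=.12)
print(manip.current_ee_pos(),manip.current_force())
p,d,cal=snap('wrist','w3.png')
p,d,c2=snap('scene'); 
a=cv2.resize(p[150:300,270:430],None,fx=2.5,fy=2.5,interpolation=cv2.INTER_CUBIC)
w=cv2.imread('pics/w3.png')[:,:,::-1]
cv2.imwrite('pics/c3.png',np.vstack([a,cv2.resize(w,(400,250))])[:,:,::-1])
X=np.array(cal['R'])@np.array([.5385,.06,.105])+cal['t']; print('tcp in cam',X, cal['camera_matrix'])
```

```text
[[-0.07  1.    0.  ]
 [ 1.    0.07  0.  ]
 [ 0.    0.   -1.  ]]
[0.5387657  0.05931814 0.24999135] [[-0.068  0.998  0.   ]
 [ 0.998  0.068 -0.   ]
 [-0.     0.    -1.   ]] [ 0.024  0.29   1.612 -0.     1.239 -0.044] 0.9973431096335642
[0.5389069  0.06000656 0.10565722] [-0.39915936  0.09120317 -0.74552161]
tcp in cam [-0.0009047   0.01928059  0.18542547] [[309.70691629   0.         319.94673744]
 [  0.         309.70691629 193.8750033 ]
 [  0.           0.           1.        ]]
```

View pics/c3.png

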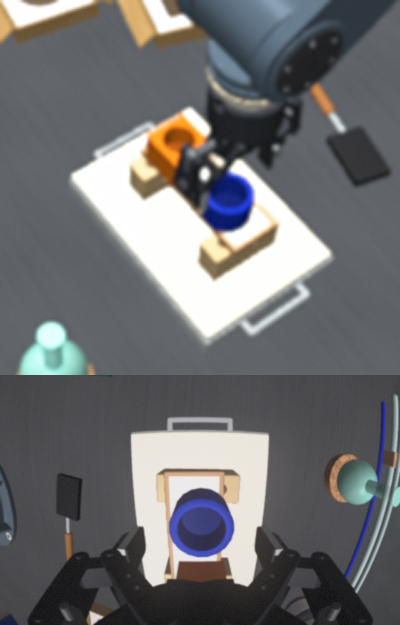

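The picture shows the fingertips at wrist pixels about (200,264) and (440,264), roughly 20 mm to the amber side of the blue holder, although the reported TCP is on it. I'll measure the fingertips by depth.

```bash
cat >> h.py <<'E'
def wcloud(d,cal):
    K=np.array(cal["camera_matrix"]);R=np.array(cal["R"]);t=np.array(cal["t"])
    v,u=np.indices(d.shape); x=(u-K[0,2])/K[0,0]; y=(v-K[1,2])/K[1,1]; r=np.hypot(x,y)+1e-9
    k=np.tan(np.minimum(r,1.5))/r
    W=(np.stack([x*k*d,y*k*d,d],-1)-t)@R; W[d<=0]=np.nan; return W
E
python3 - <<'E'
from h import *
def tips():
    p0=manip.current_ee_pos();Rt=manip.current_tcp_rot()
    p,d,cal=snap('wrist'); W=wcloud(d,cal)
    T=(W-p0)@Rt  # tool frame
    m=(T[...,2]<.0)&(T[...,2]>-.05)&(np.abs(T[...,0])<.08)&(np.abs(T[...,1])<.09)&(p.max(2)<70)
    for s in(1,-1):
        q=T[m&(s*T[...,1]>0)]; 
        if len(q)==0: print('none');continue
        zt=q[:,2].max(); e=q[q[:,2]>zt-.004]
        print(s,len(q),'tipz',zt.round(4),'x range',e[:,0].min().round(4),e[:,0].max().round(4),'y',e[:,1].min().round(4),e[:,1].max().round(4))
    hsv=cv2.cvtColor(p,cv2.COLOR_RGB2HSV); b=(hsv[...,0]>110)&(hsv[...,0]<130)&(hsv[...,1]>140)&(W[...,2]>.125)
    q=W[b]; 
    if len(q): print('blue wrist',q.min(0).round(4),q.max(0).round(4))
    print('cam pos in tool',Rt.T@(-np.array(cal['R']).T@cal['t']-p0),'axis',Rt.T@np.array(cal['R'])[2])
tips()
manip.move_l([.5385,.06,.22]); tips()
manip.set_gripper(0.); tips(); manip.set_gripper(1.)
print(manip.current_time())
E
```

```text
1 222 tipz -0.0008 x range -0.0196 -0.0084 y 0.0097 0.0203
-1 96 tipz -0.0098 x range 0.0219 0.0219 y -0.0132 -0.0132
blue wrist [0.5142 0.0327 0.1304] [0.6097 0.0861 0.2213]
cam pos in tool [ 0.06964112  0.00051226 -0.1723096 ] axis [-2.75497227e-01 -1.47395646e-04  9.61301855e-01]
1 190 tipz -0.0422 x range -0.0101 0.0103 y 0.0427 0.0439
-1 191 tipz -0.0418 x range -0.0103 0.01 y -0.0428 -0.0417
blue wrist [0.5149 0.0337 0.1307] [0.6103 0.0855 0.3116]
cam pos in tool [ 0.06964737  0.00051638 -0.1722932 ] axis [-2.75491284e-01 -1.68085633e-04  9.61303555e-01]
1 203 tipz -0.0362 x range 0.0058 0.0113 y 0.0001 0.0128
-1 148 tipz -0.0365 x range 0.0063 0.0109 y -0.0113 -0.0004
blue wrist [0.5153 0.0335 0.13  ] [0.5937 0.0854 0.3297]
cam pos in tool [ 0.06963047  0.00052199 -0.17232068] axis [-2.75480654e-01 -1.58740725e-04  9.61306602e-01]
19.45
```

Run:
```python
from h import *
for g in(1.,.65,0.):
    manip.set_gripper(g)
    p0=manip.current_ee_pos();Rt=manip.current_tcp_rot()
    p,d,cal=snap('wrist','g%d.png'%(g*100)); T=(wcloud(d,cal)-p0)@Rt
    m=(T[...,2]<.02)&(T[...,2]>-.08)&(np.abs(T[...,0])<.013)&(np.abs(T[...,1])<.06)
    q=T[m]; p_=p[m]
    print(g,manip.current_grip_width(),p0.round(4))
    for s in(1,-1):
        e=q[s*q[:,1]>0]; c=p_[s*q[:,1]>0]; i=np.argsort(-e[:,2])[:200]
        print(s,len(e),'z pct',np.percentile(e[:,2],[100,99,97,90,50]).round(4),'x',e[i,0].min().round(4),e[i,0].max().round(4),'y',e[i,1].min().round(4),e[i,1].max().round(4),c[i].mean(0))
w=[cv2.imread('pics/g%d.png'%k)[150:400,140:500] for k in(100,0)]
cv2.imwrite('pics/c4.png',np.hstack(w))
```

```text
1.0 1.000378881056104 [0.5385 0.06   0.22  ]
1 1965 z pct [-0.0421 -0.0441 -0.0455 -0.0494 -0.0638] x -0.0111 0.0115 y 0.0426 0.0495 [56.66  53.69  53.095]
-1 1963 z pct [-0.0412 -0.0439 -0.0457 -0.0495 -0.0641] x -0.011 0.0111 y -0.0489 -0.0415 [54.505 52.18  52.955]
0.65 0.6471712127935985 [0.5385 0.06   0.22  ]
1 2035 z pct [-0.0335 -0.0357 -0.0381 -0.0425 -0.0606] x -0.0104 0.0116 y 0.0278 0.0403 [94.84  90.04  86.575]
-1 2050 z pct [-0.033  -0.0357 -0.0379 -0.0425 -0.0606] x -0.0109 0.0114 y -0.0392 -0.0268 [96.085 91.84  91.12 ]
0.0 7.677735990420301e-05 [0.5385 0.06   0.22  ]
1 2130 z pct [-0.0324 -0.0353 -0.0368 -0.0432 -0.0673] x 0.0062 0.0114 y 0.0 0.0136 [83.8   79.015 78.505]
-1 1915 z pct [-0.033  -0.0354 -0.0373 -0.0436 -0.0683] x 0.0058 0.0115 y -0.0133 -0.0004 [86.215 81.255 81.015]
```

View pics/c4.png

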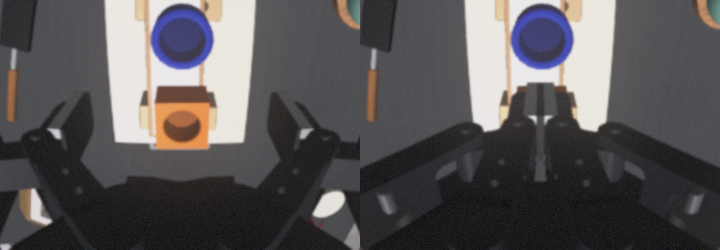

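Lateral alignment is fine, but the real fingertips end about 29 mm behind the reported TCP (shut), 33 mm at 56 mm opening and 42 mm fully open. That is why the grip closed in air above the holder. I'll apply this offset.

Run:
```python
from h import *
pick(.5385,.060,.075,np.radians(4),up=.22)
if manip.current_grip_width()>.5:
    place(.5116,-.409,-.0005,np.radians(84),up=.20)
    p,d,cal=snap('top'); np.savez('top3.npz',p=p,d=d,**cal)
    p,d,cal=snap('wrist','w5.png')
```

```text
grip 0.6328624834695988 42.27039101609989
held 0.6324888954293546 42.28989010091027 25.1833
F [ 0.9 -0.2 -1.9]
31.2417
```

```bash
cat >> h.py <<'E'
def circ(W,p,lo,hi,zmin,near):
    hsv=cv2.cvtColor(p,cv2.COLOR_RGB2HSV); m=(hsv[...,0]>lo)&(hsv[...,0]<hi)&(hsv[...,1]>140)&(W[...,2]>zmin)&(np.hypot(W[...,0]-near[0],W[...,1]-near[1])<.06)
    q=W[m]; r=cv2.minAreaRect((q[:,:2]*1000).astype(np.float32)); return np.round(r[0],1),np.round(r[1],1),round(r[2],1),np.percentile(q[:,2],[50,95]).round(4)
E
python3 - <<'E'
from h import *
p,d,cal=snap('wrist','w6.png'); W=wcloud(d,cal)
print('blue',circ(W,p,110,130,.045,(.5116,-.409)))
m=(p.min(2)>150)&(abs(W[...,2]-.028)<.006)&(np.hypot(W[...,0]-.5116,W[...,1]+.409)<.085)
q=W[m]; print('insert',cv2.minAreaRect((q[:,:2]*1000).astype(np.float32)),np.median(q[:,2]))
manip.move_ptp([.5445,-.026,.22],best([.5445,-.026,.22],np.radians(5)))
p,d,cal=snap('wrist','w7.png'); W=wcloud(d,cal)
print('amber',circ(W,p,5,25,.125,(.5445,-.026)))
a=cv2.imread('pics/w6.png'); b=cv2.imread('pics/w7.png'); cv2.imwrite('pics/c5.png',np.hstack([a[80:400,140:500],b[80:400,140:500]]))
E
```

```text
blue (array([ 512.3, -409.6]), array([51.4, 52.2]), 84.2, array([0.0557, 0.0568]))
insert ((512.5237426757812, -411.3042297363281), (114.68180847167969, 114.1153564453125), 83.69442749023438) 0.027765922782699695
amber (array([546.8, -26.9]), array([50.4, 52. ]), 3.8, array([0.1328, 0.1338]))
```

View pics/c5.png

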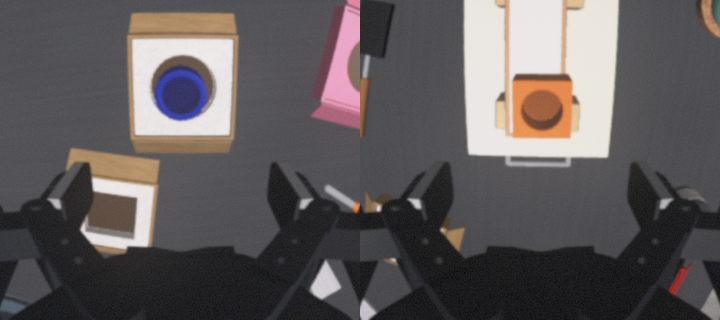

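Blue sits in the round hole (top at 56 mm, within 2 mm of centre). Amber next.

Run:
```python
from h import *
pick(.546,-.0265,.075,np.radians(4),up=.22)
if manip.current_grip_width()>.5:
    place(.3495,-.293,-.0005,np.radians(-13.5),up=.20)
    p,d,cal=snap('wrist','w8.png'); W=wcloud(d,cal)
    print('amber',circ(W,p,5,25,.045,(.349,-.293)))
    m=(p.min(2)>150)&(abs(W[...,2]-.028)<.006)&(np.hypot(W[...,0]-.349,W[...,1]+.293)<.085)
    q=W[m]; print('insert',cv2.minAreaRect((q[:,:2]*1000).astype(np.float32)),np.median(q[:,2]))
    # shelf
    x=[.539,.019,.26]; manip.move_ptp(x,best(x,np.radians(3.6)))
    p,d,cal=snap('wrist','w9.png'); W=wcloud(d,cal)
    m=(abs(W[...,2]-.091)<.005)&(np.hypot(W[...,0]-.539,W[...,1]-.019)<.11)
    q=W[m]; print('shelf',cv2.minAreaRect((q[:,:2]*1000).astype(np.float32)),np.median(q[:,2]))
    m=(abs(W[...,2]-.079)<.004)&(np.hypot(W[...,0]-.539,W[...,1]-.019)<.11)
    n,l,st,_=cv2.connectedComponentsWithStats(m.astype(np.uint8))
    for i in range(1,n):
        if st[i,4]>40: print('bit',st[i,4],np.median(W[l==i],0).round(4),np.nanmin(W[l==i],0).round(4),np.nanmax(W[l==i],0).round(4))
    x=[.517,.413,.26]; manip.move_ptp(x,best(x,np.radians(23)))
    p,d,cal=snap('wrist','w10.png'); W=wcloud(d,cal)
    for lo,hi in((.027,.035),(.005,.013)):
        m=(W[...,2]>lo)&(W[...,2]<hi)&(np.hypot(W[...,0]-.517,W[...,1]-.413)<.11)
        q=W[m]; print('rest',cv2.minAreaRect((q[:,:2]*1000).astype(np.float32)),np.median(q[:,2]))
    print(manip.current_time())
    a=cv2.imread('pics/w9.png'); b=cv2.imread('pics/w10.png'); cv2.imwrite('pics/c6.png',np.hstack([a[80:400,140:500],b[80:400,140:500]]))
```

```text
grip 0.5989321655586022 42.64106512069702
held 0.6006895408400463 41.917575001716614 36.7167
F [ 0.4  0.3 -2.3]
42.3333
amber (array([ 342.9, -291.3]), array([49.9, 66. ]), 77.0, array([0.0557, 0.057 ]))
insert ((350.23388671875, -294.9045104980469), (116.31885528564453, 115.43975067138672), 76.52734375) 0.027790698726468867
shelf ((536.2471313476562, 16.625595092773438), (60.93658447265625, 168.414306640625), 4.150350570678711) 0.09096025802808712
bit 257 [0.4961 0.077  0.0787] [0.4908 0.0617 0.0756] [0.5021 0.0943 0.0807]
bit 470 [0.5711 0.0829 0.0787] [0.5613 0.066  0.0753] [0.5809 0.0993 0.0811]
bit 231 [ 0.5045 -0.0515  0.0787] [ 0.4987 -0.0669  0.0763] [ 0.5109 -0.035   0.0807]
bit 344 [ 0.58   -0.0462  0.0787] [ 0.5709 -0.0626  0.0761] [ 0.5894 -0.0315  0.0808]
rest ((516.0367431640625, 411.40179443359375), (110.40185546875, 130.24827575683594), 22.859031677246094) 0.030952142152801065
rest ((515.5859985351562, 412.13079833984375), (110.66609191894531, 149.49380493164062), 22.952560424804688) 0.00882456404830487
45.3333
```

View pics/c6.png

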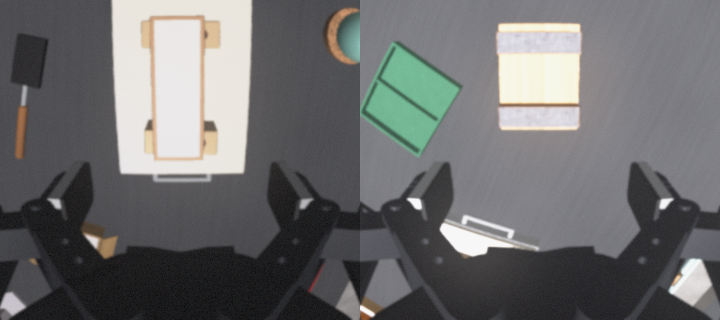

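Run:
```python
from h import *
p,d,cal=snap('top','t4.png'); W=cloud(d,cal)
print('amber',circ(W,p,5,15,.05,(.349,-.293)),'blue',circ(W,p,110,130,.05,(.512,-.41)))
pick(.5365,.017,.036,np.radians(4.15),effort=60,up=.22)
p,d,cal=snap('wrist','w11.png'); W=wcloud(d,cal)
p0=manip.current_ee_pos();Rt=manip.current_tcp_rot(); T=(W-p0)@Rt
m=(abs(T[...,2]+.055)<.02)&(p.min(2)>120)&(abs(T[...,1])<.05); q=T[m]
if len(q): print('shelf in tool', q.min(0).round(3),q.max(0).round(3),np.median(q[:,2]))
cv2.imwrite('pics/c7.png',np.hstack([cv2.imread('pics/w11.png')[80:400,140:500],cv2.resize(cv2.imread('pics/t4.png')[180:305,345:435],(230,320),interpolation=cv2.INTER_CUBIC)]))
```

```text
amber (array([ 355.3, -306.6]), array([0., 0.]), 0.0, array([0.0544, 0.0544])) blue (array([ 509.9, -405.1]), array([52. , 52.6]), 1.1, array([0.0554, 0.0605]))
grip 0.6891194421626332 64.65979814529419
held 0.6893009571723836 64.72755789756775 51.1333
shelf in tool [-0.035 -0.034 -0.074] [ 0.084  0.035 -0.051] -0.054178594694979675
```

View pics/c7.png

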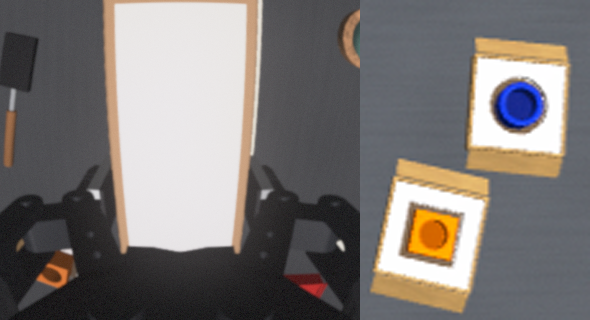

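Both holders are centred in their own holes, and the shelf is held level with its far edge at +84 mm, so the grip is centred. Now I'll lay it on the rest.

Run:
```python
from h import *
place(.5158,.4118,-.011,np.radians(23),up=.22)
x=[.5158,.4118,.26]; manip.move_l(x)
p,d,cal=snap('wrist','w12.png'); W=wcloud(d,cal)
m=(abs(W[...,2]-.043)<.006)&(np.hypot(W[...,0]-.5158,W[...,1]-.4118)<.11); q=W[m]
print('shelf',cv2.minAreaRect((q[:,:2]*1000).astype(np.float32)),np.percentile(q[:,2],[2,50,98]))
x=[.538,.019,.26]; manip.move_ptp(x,best(x,np.radians(94)))
p,d,cal=snap('wrist','w13.png'); W=wcloud(d,cal)
m=(abs(W[...,2]-.079)<.005)&(np.hypot(W[...,0]-.538,W[...,1]-.019)<.13)
n,l,st,_=cv2.connectedComponentsWithStats(m.astype(np.uint8))
for i in range(1,n):
    if st[i,4]>100: print('prop',st[i,4],cv2.minAreaRect((W[l==i][:,:2]*1000).astype(np.float32)),np.median(W[l==i][:,2]))
x=[.345,.308,.26]; manip.move_ptp(x,best(x,np.radians(77.5)))
p,d,cal=snap('wrist','w14.png'); W=wcloud(d,cal); hsv=cv2.cvtColor(p,cv2.COLOR_RGB2HSV)
m=(hsv[...,0]>60)&(hsv[...,0]<90)&(hsv[...,1]>90)&(W[...,2]>.015)&(np.hypot(W[...,0]-.345,W[...,1]-.308)<.11)
print('tray',cv2.minAreaRect((W[m][:,:2]*1000).astype(np.float32)),np.percentile(W[m][:,2],[2,50,98]),manip.current_time())
cv2.imwrite('pics/c8.png',np.hstack([cv2.imread('pics/w%d.png'%k)[80:400,190:450] for k in(12,13,14)]))
```

```text
F [-0.5 -0.  -2.9]
57.375
shelf ((516.5963134765625, 410.9872741699219), (61.488258361816406, 167.85140991210938), 23.06709861755371) [0.04122482 0.04294933 0.04455443]
prop 2000 ((535.2931518554688, 80.204345703125), (90.04328918457031, 32.30502700805664), 3.6099321842193604) 0.07878251415089742
prop 1983 ((544.090087890625, -49.70478820800781), (90.19959259033203, 32.57466506958008), 2.4416093826293945) 0.07879378255283906
tray ((345.6214904785156, 307.52056884765625), (125.9231948852539, 118.21546936035156), 77.48432159423828) [0.01610955 0.01867674 0.02114427] 61.2833
```

View pics/c8.png

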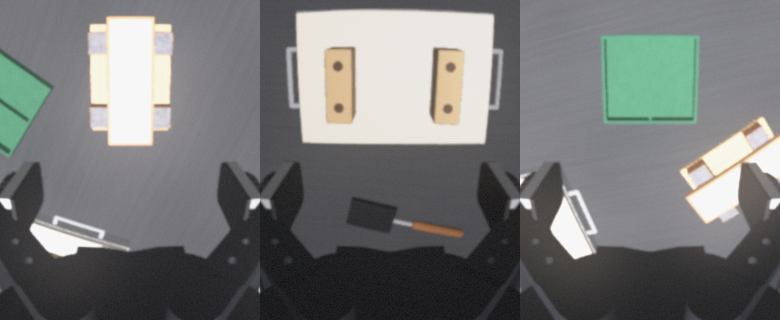

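Shelf is centred and level (43 mm top, within 1 mm). Props and tray are measured, and the sizes match.

Run:
```python
from h import *
for (x,y,a),(X,Y) in(((.5353,.0802,93.6),(.3523,.3385)),((.5441,-.0497,92.4),(.3387,.2773))):
    pick(x,y,.026,np.radians(a),opening=.85,effort=40,up=.20)
    if manip.current_grip_width()<.3: print('MISS');break
    place(X,Y,-.003,np.radians(77.5),opening=.55,up=.20)
x=[.345,.308,.26]; manip.move_ptp(x,best(x,np.radians(77.5)))
p,d,cal=snap('wrist','w15.png'); W=wcloud(d,cal)
m=(abs(W[...,2]-.049)<.006)&(np.hypot(W[...,0]-.345,W[...,1]-.308)<.08)
n,l,st,_=cv2.connectedComponentsWithStats(m.astype(np.uint8))
for i in range(1,n):
    if st[i,4]>100: print('prop',cv2.minAreaRect((W[l==i][:,:2]*1000).astype(np.float32)),np.percentile(W[l==i][:,2],[2,50,98]))
x=[.3,.2,.35]; manip.move_ptp(x,best(x,np.radians(90)))
p,d,cal=snap('top','t5.png'); print(manip.current_time())
cv2.imwrite('pics/c9.png',np.hstack([cv2.imread('pics/w15.png')[80:400,160:480],cv2.resize(cv2.imread('pics/t5.png'),None,fx=.7,fy=.8)]))
```

```text
grip 0.3651055265180754 40.49300014972687
held 0.36588195372564836 39.65566277503967 67.4917
F [-0.5 -0.2 -0.8]
73.6833
grip 0.36599271011572915 40.60387372970581
held 0.3639355014466849 39.87370848655701 79.7667
F [ 0.5  0.9 -0.9]
85.8583
prop ((338.6764831542969, 276.81671142578125), (31.648841857910156, 89.06973266601562), 77.16043090820312) [0.04675236 0.0487464  0.05049915]
prop ((352.2519836425781, 338.2613525390625), (33.03855895996094, 88.99725341796875), 76.93487548828125) [0.0468637  0.04870314 0.05042952]
86.975
```

View pics/c9.png

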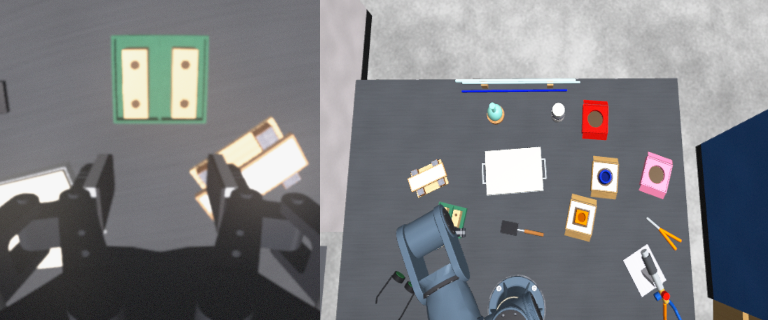

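Both props stand in their compartments (tops at 49 mm), the shelf is on its rest, the holders are in their cartons and the flask is untouched. I'm handing in.

```bash
python3 -c "
from h import *
print(manip.sign_off())"
```

```text
the job is handed in; nothing more can be done
None
```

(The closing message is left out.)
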